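Knock a stuck coin chamber out of its fixture nest

ROBOT

A 6-joint arm with a two-finger parallel gripper is mounted at the origin on the work surface. World frame = base frame: x ahead of the robot, y to its left, z up, the work surface at z = 0. Lengths are in m, angles in rad, forces in N, time in s.
With the tool pointing down it reaches from about 0.375 to 0.9 m from the base axis. Payload 3.1 kg.
Tool frame: the origin (TCP) lies at the very end of the fingers, on their centre line; the grasp point (between the pads) lies 19 mm behind it (manip.grasp_offset is the distance from the TCP to the grasp point, in m); x points along the fingers, z is the direction in which the jaws open and shut, and the axes are right-handed (so a half turn about x gives the same grasp; the last joint's range is limited). The gripper opens to 85 mm and grips with 20 to 120 N. Pads are 22 mm wide; open, the fingers measure 114 mm over their backs; the gripper's body (76 mm by 85 mm) begins 54 mm behind the grasp point. The pads swing forward as they close: fully open they stand 13 mm farther back than shut.
Start: joints at [-0.178, 0.527, 1.433, -0, 1.181, -0.178], TCP at [0.625, 0, 0.231] pointing down, gripper open.
Joint ranges: [-3.08, 3.08], [-0.75, 2.2], [0.22, 2.44], [-1.43, 4.57], [0, 2.65], [-2.85, 2.85]. Speed limits (rad/s): [2.79, 2.79, 3.14, 3.14, 3.14, 3.14].

INTERFACE

Orientations are given as a unit quaternion [x, y, z, w].
In Python, from station import manip gives the robot as it stands.
- The arm moves only by the tool send_rows, never from a script. Its argument "steps" is a list that holds one entry, the list of rows, each a list of 5 numbers: the closure, from 0 (fully open) to 1 (shut), then the shift along the world's x, y, z in m, then the turn about the world's z in rad. A call has 1 to 8 rows; each row is the pose to reach, as a shift and turn from the pose commanded when the call began; what a row does not reach only later rows make up. A row lasts 1/8 s, in which the tool goes at most 62.5 mm and 10.7 degrees, less where a joint would pass 70% of its speed; a pose out of reach is approached as far as the arm can. A call with a gripper value outside its range is refused whole. The fingers move at their own pace and stop on an object; "grip_force" is the grip in N (left out, the last holds). Time passes only in rows, so rows that repeat a pose let the fingers close. It gives the time, the measured TCP pose, the force and the opening at its end, in the units of the state.
- manip.sense(): the state, without advancing time (a new reading comes with each control period).
- manip.snapshot(name): name is "scene" or "side" or "wrist"; returns the picture (384x512x3 uint8, red, green, blue); there is no depth.
- manip.camera_params(name): a dict with "fx", "fy", "cx", "cy" (pixels), "T" (4x4, takes a point from camera to world coordinates); the wrist camera has in their place "tool_from_camera" (4x4, takes a point from camera to tool coordinates, whose origin is the TCP and whose axes are the tool frame's). Camera axes: x right, y down, z forward; pixel columns grow to the right and rows downward; lengths in m; the calibration is good to about 2 mm. A picture is of the moment at which its call begins: read the wrist's pose just before it. camera_params takes no time and is no camera call.
- manip.sign_off(): hands the job in, once; it reports no verdict.
The state is a dict: "t": time; "q": joint angles; "qd": joint speeds; "tau": joint torques, N m; "tcp_pos": TCP position; "tool_rot": TCP orientation; "force": force on the tool from outside, world axes, zero at the start; "ft_torque": the same for the moment, N m; "finger_gap": opening from 0.0 (shut) to 1.0 (fully open).
Only numpy, scipy, OpenCV 4.12 (cv2) and the standard library are available. Lean on these libraries where they do the work, as an engineer would, in place of code of your own. Each camera call takes 0.05 s, during which the arm holds its last target.

TASK

The steel coin chamber is stuck in the pocket of the knockout fixture. Pull the red spring handle straight up so that the knockout rod pushes the chamber up out of the pocket, until the rod comes up hard against its stop, and hold a firm pull of about 19 N there for about half a second to set it, never pulling with 25 N or more. Then let go of the handle, lift the chamber out and set it down upright in the grey tray without dropping it, leaving the other parts on the bench alone.

Things in the scene. Friction and masses are not known exactly. Their poses are not given: they have to be found in the camera images.
- nest: Knockout fixture, fixed on the bench: aluminium block 80 x 80 mm on blue cheeks, flat top 118 mm above the bench. Pocket 27.5 (x) x 37.5 (y) mm, 30 mm deep, in the middle of its top; a hole in its floor admits the rod from below. Origin: on the bench under the pocket's centre, z up. The red handle stands beside it at x = 0, y = -95 mm in this frame.
- chamber: The stuck part: steel coin chamber, block 26 (x) x 36 (y) x 30 (z) mm, about 0.1 kg, black coin slot along y on top. Origin: centre of its underside; axes as the nest's. At the start it stands on the pocket floor (88 mm above the bench), top flush with the block, its y ends gripped by two spring plungers until it has risen some 10 mm. It is taken across its 26 mm width.
- handle_grip (a point): Middle of the red handle, an upright block 16 (nest x) x 24 (nest y) x 55 mm tall; its top is 25 mm above this point, its foot 30 mm below. At the start 118 to 154 mm above the bench. Pulled up it raises the rod: about 6 N to move it, 8 to 12 N while the chamber is gripped. The rod stays where it is left (stiff guide).
- rod_tip (a point): Top of the 10 mm steel knockout rod under the pocket. It has 24 to 48 mm of travel left; its stop is set differently each time and is felt as a steep rise of the pull, 8 N per mm. At the stop the chamber rests on the rod, 10 to 22 mm proud of the block, free but still guided by the pocket walls; grip it then by the proud part.
- gauge (a joint): Stretch of the spring between red handle and yoke, in m: 0 slack, grows with upward pull at 8 N per mm (19 N = 2.4 mm, 25 N = 3.1 mm).
- tray: Grey open tray, fixed, 170 (x) x 150 (y) x 25 mm high outside, walls 4 mm, floor 4 mm thick. Origin: on the bench under its centre. A red key head lies in its +x +y corner; the rest is empty.
- key_head: Red nylon key head, about 46 mm long, 12 mm high, lying in the tray's corner; a bystander. Origin: under its round end.
- cam_arm: Loose zinc cam arm, 61 mm long, 5 mm thick; a bystander near the far edge.
- spring_plate: Brass spring plate, 55 x 22 mm, bent up at one end; a bystander near the far edge.
- barrel: Spare steel lock barrel standing on its 28 mm face, 34 mm tall; a bystander near the far edge.
- driver: Green-handled stubby screwdriver, 100 mm; a bystander near the far edge.
- locknut: Brass lock ring, 28 mm across; a bystander near the far edge.
- oil: White closed oil bottle, 40 mm across, 85 mm tall; a bystander near the far edge.

How it is judged:
On the way:
1. The chamber has been pushed up and the rod is held against its stop with a pull of more than 15 N (value of joint gauge above 0.001875 m and z of chamber in the frame of nest above 0.095 m and horizontal distance between chamber and nest below 0.006 m), for 0.2 s.
At the end, for the whole second after the job is handed in: The chamber stands upright (within 0.1 rad) and at rest on the floor of the grey tray (underside within 3 mm of the 4 mm floor), and the red handle is released, its spring slack (under 1 mm) (x of chamber in the frame of tray between -0.08 and 0.08 m and y of chamber in the frame of tray between -0.07 and 0.07 m and z of chamber in the frame of tray between 0.001 and 0.007 m and angle between chamber's own z axis and vertical below 0.1 rad and linear speed of chamber below 0.02 m/s and value of joint gauge below 0.001 m); the robot touches nothing.
It fails at once if The handle is pulled with 25 N or more (value of joint gauge above 0.003125 m).
It fails at once if The chamber is let go more than 20 mm above the tray floor (contact force between the fingers and chamber below 0.05 N and horizontal distance between chamber and tray below 0.1 m and z of chamber in the frame of tray above 0.024 m).
It fails at once if A bystander is shifted by more than 20 mm (distance of any of cam_arm, spring_plate, barrel, driver, locknut, oil, key_head from where it was at the start of the episode above 0.02 m).
It also fails if it takes over 54 s, if anything falls off the work surface, if the arm or the gripper's body presses on something with over 40 N, if the wrist force passes 120 N, or if a joint passes its speed limit or range.

## Working session

There is one attempt and no reset: what is moved stays moved. The work goes in short steps, Python scripts to look and compute and a tool call to move; the robot and the scene stay as the last step left them, time stands still between calls to the robot, and variables do not carry over. Pictures are saved under pics/ and viewed, and the job is handed in when it is done.

Besides the shell and the picture viewer there is one more tool, called after "Call:" as name(argument=value, ...), one argument or row to a line, values as JSON. send_rows: Moves the arm, as the interface text tells. Its arguments: {"type":"object","properties":{"steps":{"type":"array","items":{"type":"array","items":{"type":"array","items":{"type":"number"}}}},"grip_force":{"type":"number"}},"required":["steps"]}

```bash
mkdir -p pics; ls; python3 - <<'E'
from station import manip
import cv2,numpy as np
s=manip.sense();print(s)
for n in("scene","side","wrist"):
    im=manip.snapshot(n);cv2.imwrite(f"pics/{n}0.png",im[:,:,::-1])
    p=manip.camera_params(n);print(n,{k:np.round(v,4).tolist() if hasattr(v,'__len__') else v for k,v in p.items()})
E
```

```text
pics
{'t': 0.0, 'q': array([-1.78518301e-01,  5.28476904e-01,  1.43392219e+00,  1.65132453e-05,
        1.18141177e+00, -1.78517188e-01]), 'qd': array([ 0.00039853, -0.00017949, -0.00057426,  0.00036113, -0.00037908,
       -0.00079041]), 'tau': array([ 2.50220628e-04, -4.42344439e+01, -1.78024775e+01, -2.06930472e-04,
        8.36740597e-03,  2.24214921e-05]), 'tcp_pos': array([6.24269928e-01, 1.54365210e-04, 2.30320710e-01]), 'tool_rot': array([1.47190385e-04, 7.07877182e-01, 1.41958640e-04, 7.06335511e-01]), 'force': array([ 0.05033277, -0.22252584, -0.72096569]), 'ft_torque': array([-0.02003364,  0.04661589,  0.03888794]), 'finger_gap': 1.0039729995298472}
scene {'fx': 445.69088416622805, 'fy': 445.69088416622805, 'cx': 252.01628860293462, 'cy': 195.27903873778953, 'T': [[0.0687, 0.5824, -0.81, 1.5033], [0.9975, -0.0249, 0.0667, -0.0579], [0.0187, -0.8125, -0.5826, 0.7519], [0.0, 0.0, 0.0, 1.0]]}
side {'fx': 461.1255558965576, 'fy': 461.1255558965576, 'cx': 257.5248846335645, 'cy': 193.12777696710532, 'T': [[-0.8432, -0.3641, 0.3955, 0.2508], [-0.5373, 0.5473, -0.6417, 0.5744], [0.0172, -0.7536, -0.6572, 0.6768], [0.0, 0.0, 0.0, 1.0]]}
wrist {'fx': 305.4758260825344, 'fy': 305.4758260825344, 'cx': 257.9609811576059, 'cy': 193.51215106305443, 'tool_from_camera': [[-0.001, -0.3133, 0.9497, -0.1427], [0.0004, -0.9497, -0.3133, 0.0798], [1.0, 0.0001, 0.0011, -0.0003], [0.0, 0.0, 0.0, 1.0]]}
```

View pics/scene0.png

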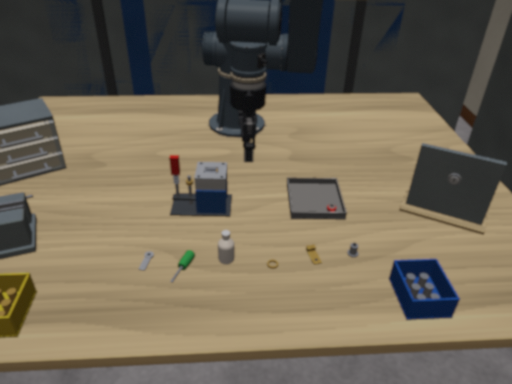

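View pics/side0.png

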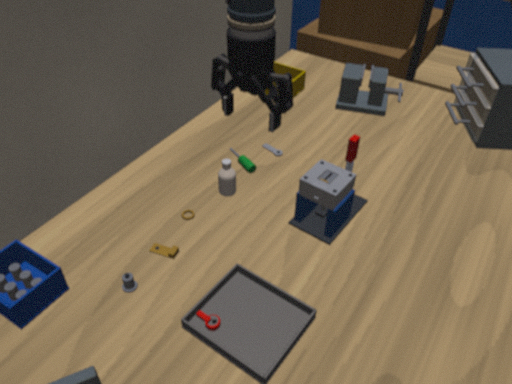

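View pics/wrist0.png

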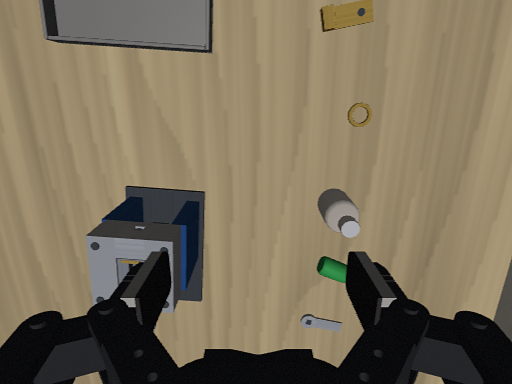

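```bash
python3 - <<'E'
import cv2
a=cv2.imread("pics/scene0.png")[140:225,155:245];b=cv2.imread("pics/side0.png")[125:245,280:375];c=cv2.imread("pics/wrist0.png")[175:320,70:220]
d=cv2.imread("pics/scene0.png")[170:225,280:352]
for n,i,k in(("a",a,7),("b",b,5),("c",c,4),("d",d,8)):cv2.imwrite(f"pics/crop_{n}.png",cv2.resize(i,None,fx=k,fy=k,interpolation=cv2.INTER_CUBIC))
E
```

```text
(no output)
```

View pics/crop_a.png

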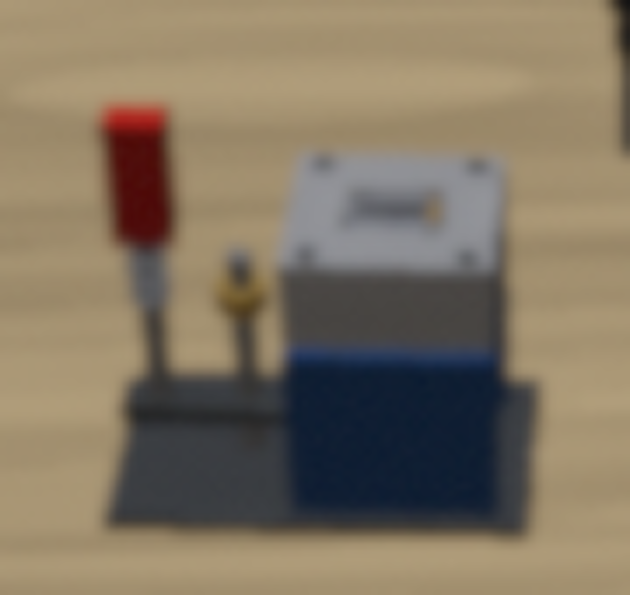

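View pics/crop_b.png

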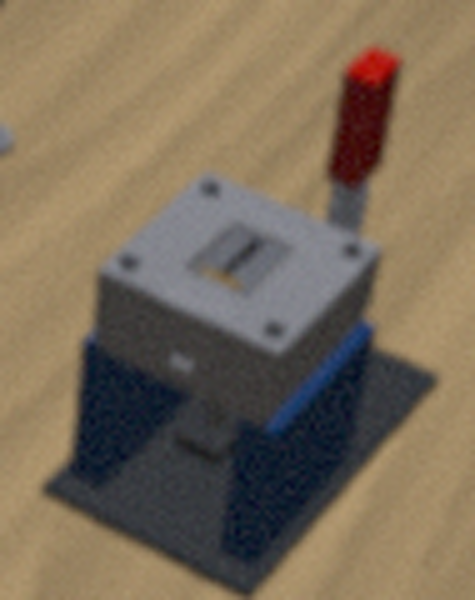

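View pics/crop_c.png

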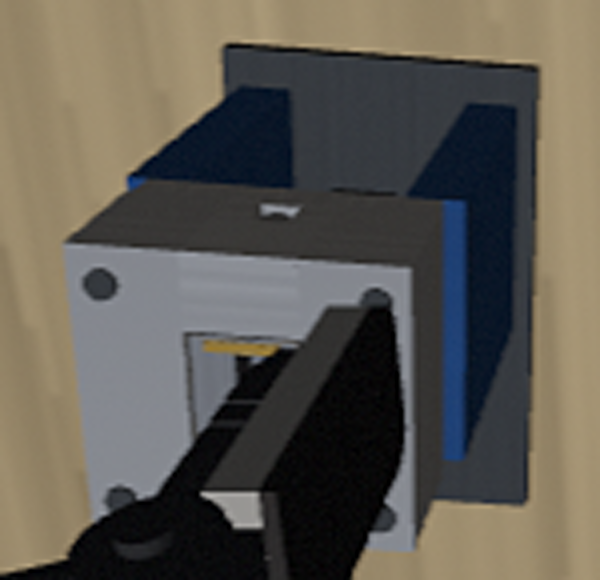

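View pics/crop_d.png

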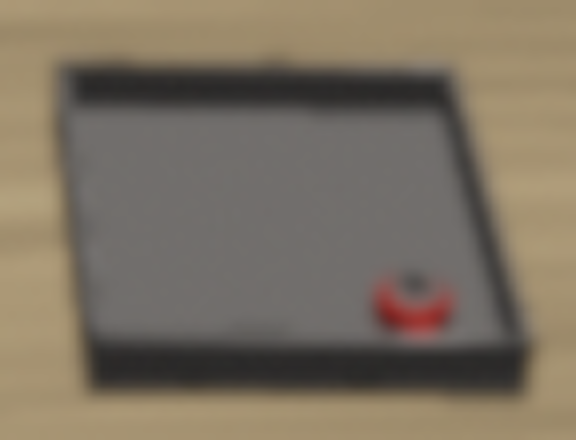

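```bash
cat > h.py <<'E'
import numpy as np
from scipy.optimize import least_squares
from scipy.spatial.transform import Rotation as R
def cams(manip,s=None):
    C={}
    for n in("scene","side"):
        p=manip.camera_params(n);C[n]=(p,p["T"])
    p=manip.camera_params("wrist");s=s or manip.sense()
    W=np.eye(4);W[:3,:3]=R.from_quat(s["tool_rot"]).as_matrix();W[:3,3]=s["tcp_pos"]
    C["wrist"]=(p,W@p["tool_from_camera"]);return C
def proj(c,X):
    p,T=c;Y=(np.asarray(X)-T[:3,3])@T[:3,:3]
    return np.stack([p["fx"]*Y[...,0]/Y[...,2]+p["cx"],p["fy"]*Y[...,1]/Y[...,2]+p["cy"]],-1)
def un(uv,k,o): return (np.asarray(uv,float)+.5)/k-.5+np.asarray(o)
def fitrect(C,obs,hx,hy,z,x0):
    # obs: list cam, sx, sy, uv
    def f(q):
        r=[]
        for n,sx,sy,uv in obs:
            c,s=np.cos(q[2]),np.sin(q[2]);x,y=sx*hx,sy*hy
            r.append(proj(C[n],[q[0]+c*x-s*y,q[1]+s*x+c*y,z])-uv)
        return np.ravel(r)
    s=least_squares(f,x0);return s.x,s.fun.reshape(-1,2)
def tri(C,obs):
    s=least_squares(lambda X:np.ravel([proj(C[n],X)-uv for n,uv in obs]),[.6,0,.1]);return s.x,s.fun
E
python3 - <<'E'
from station import manip
from h import *
np.set_printoptions(precision=4,suppress=True)
C=cams(manip)
A=lambda u,v:un((u,v),7,(155,140));B=lambda u,v:un((u,v),5,(280,125));W=lambda u,v:un((u,v),4,(70,175));D=lambda u,v:un((u,v),8,(280,170))
o=[("scene",-1,-1,A(300,155)),("scene",-1,1,A(503,157)),("scene",1,1,A(500,270)),("scene",1,-1,A(283,268)),
("side",-1,-1,B(380,250)),("side",1,-1,B(208,178)),("side",1,1,B(100,270)),("side",-1,1,B(280,352)),
("wrist",-1,1,W(65,243)),("wrist",1,1,W(412,268)),("wrist",1,-1,W(413,550))]
for n in("scene","side","wrist"):print(n,*fitrect(C,[x for x in o if x[0]==n],.04,.04,.118,[.6,-.1,0]))
print(*fitrect(C,o,.04,.04,.118,[.6,-.1,0]))
print("handle top",*tri(C,[("scene",A(136,118)),("side",B(372,66))]))
t=[("scene",-1,-1,D(60,66)),("scene",-1,1,D(455,68)),("scene",1,1,D(528,345)),("scene",1,-1,D(90,348)),
("side",1,-1,np.r_[238,267]),("side",1,1,np.r_[183,320]),("side",-1,1,np.r_[263,378]),("side",-1,-1,np.r_[315,318])]
for n in("scene","side"):print(n,*fitrect(C,[x for x in t if x[0]==n],.085,.075,.025,[.6,.1,0]))
print(*fitrect(C,t,.085,.075,.025,[.6,.1,0]))
E
```

```text
scene [ 0.5015 -0.0852 -0.0455] [[-0.1878  0.0315]
 [ 0.3095 -0.1413]
 [ 0.0293 -0.0672]
 [-0.143   0.1329]]
side [ 0.5    -0.0876 -0.0816] [[ 0.6301 -0.1186]
 [-0.2572 -1.1225]
 [-0.3836  0.1296]
 [ 0.0098  0.8429]]
wrist [ 0.502  -0.0878 -0.0811] [[-0.2944 -0.2611]
 [ 0.0615 -0.1137]
 [ 0.2554  0.4831]]
[ 0.5016 -0.0875 -0.0803] [[-0.4965 -0.196 ]
 [-0.063   0.1655]
 [-1.4479  0.2625]
 [-1.5515 -0.1341]
 [-0.1462 -0.4011]
 [-1.0063 -1.3604]
 [-1.1158 -0.1131]
 [-0.7478  0.551 ]
 [-0.8691 -0.5186]
 [-0.4846 -0.433 ]
 [-0.1791  0.2178]]
handle top [ 0.4933 -0.181   0.1571] [-0.3074 -0.3856 -0.2435  0.2872]
scene [ 0.4959  0.2025 -0.0672] [[-0.7758 -0.4104]
 [ 0.1784  0.0834]
 [ 0.9822  0.6094]
 [-0.4402 -0.5422]]
side [ 0.4878  0.2063 -0.0985] [[ 1.0155 -2.7309]
 [-2.9992 -0.4232]
 [-0.5347  4.5034]
 [ 2.7697 -3.8257]]
[ 0.4887  0.2056 -0.0918] [[ 0.5969 -2.0727]
 [ 1.4454 -0.906 ]
 [ 0.8026 -0.6607]
 [-0.489  -2.6506]
 [ 0.4213 -3.1487]
 [-3.169  -0.6115]
 [-0.2817  3.6795]
 [ 2.4105 -4.7915]]
```

Call:
send_rows(
  steps=[
    [[0,-0.033,-0.046,0,-0.02],[0,-0.066,-0.092,0,-0.04],[0,-0.1,-0.138,0,-0.06],[0,-0.131,-0.182,0,-0.08],[0,-0.131,-0.182,0,-0.08],[0,-0.131,-0.182,0,-0.08]],
  ],
  grip_force=80,
)

```text
t: 0.9
tcp_pos: [0.4941, -0.1818, 0.2313]
tool_rot: [0.029, 0.706, -0.028, 0.707]
force: [-0.1, 0.1, 0.3]
finger_gap: 0.997
```

```bash
python3 - <<'E'
from station import manip
import cv2,numpy as np
s=manip.sense();print(s['t'],s['tcp_pos'],s['tool_rot'],s['force'])
im=manip.snapshot("wrist")[:,:,::-1];cv2.imwrite("pics/w1.png",cv2.resize(im,None,fx=1.5,fy=1.5))
cv2.imwrite("pics/w1r.png",im)
E
```

```text
0.9 [ 0.49414155 -0.18178619  0.23127511] [ 0.02874755  0.70644796 -0.02832625  0.70661339] [-0.12203052  0.07141462  0.26704212]
```

View pics/w1.png

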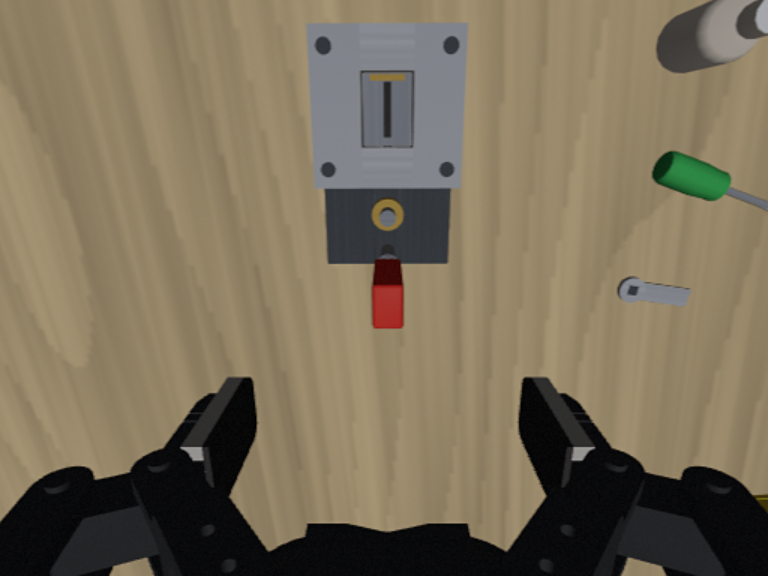

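```bash
python3 - <<'E'
from station import manip
from h import *
np.set_printoptions(precision=4,suppress=True)
C=cams(manip);W=lambda u,v:un((u,v),1.5,(0,0))
print(*fitrect(C,[("wrist",-1,1,W(306.5,24)),("wrist",1,1,W(466.5,24)),("wrist",1,-1,W(460.5,187)),("wrist",-1,-1,W(315,187))],.04,.04,.118,[.5,-.09,0]))
for z in(.15,.157,.165):print(z,*fitrect(C,[("wrist",-1,1,W(372.5,285)),("wrist",1,1,W(404,285)),("wrist",1,-1,W(403.5,327.5)),("wrist",-1,-1,W(373,327.5))],.008,.012,z,[.5,-.18,0]))
E
```

```text
[ 0.5019 -0.0872 -0.0751] [[-0.5016 -0.4495]
 [ 0.9174 -0.8816]
 [-0.0726  0.6768]
 [-0.3881  1.0662]]
0.15 [ 0.4948 -0.1842 -0.0785] [[ 0.1005 -0.2436]
 [-0.0907 -0.2595]
 [-0.0895  0.2571]
 [ 0.0795  0.2745]]
0.157 [ 0.495  -0.1816 -0.0785] [[-0.2402 -0.6885]
 [ 0.25   -0.7051]
 [ 0.2302  0.7402]
 [-0.24    0.7584]]
0.165 [ 0.4952 -0.1787 -0.0785] [[-0.6579 -1.2317]
 [ 0.6677 -1.2493]
 [ 0.6213  1.3333]
 [-0.6308  1.3527]]
```

Call:
send_rows(
  steps=[
    [[0,0.001,0,-0.05,0],[0,0.001,0,-0.1,0],[0,0.001,0,-0.117,0],[0,0.001,0,-0.117,0],[0.5,0.001,0,-0.117,0],[1,0.001,0,-0.117,0],[1,0.001,0,-0.117,0],[1,0.001,0,-0.117,0]],
  ],
  grip_force=80,
)

```text
t: 1.95
tcp_pos: [0.4942, -0.182, 0.1148]
tool_rot: [0.028, 0.707, -0.028, 0.706]
force: [-0.9, -2.3, 2.5]
finger_gap: 0.176
```

Call:
send_rows(
  steps=[
    [[1,0,0,0,0],[1,0,0,0,0],[1,0,0,0,0]],
  ],
)

```text
t: 2.33
tcp_pos: [0.4944, -0.1821, 0.1143]
tool_rot: [0.028, 0.707, -0.028, 0.706]
force: [-4.4, -1.6, 2.3]
finger_gap: 0.177
```

```bash
python3 - <<'E'
from station import manip
import cv2,numpy as np
s=manip.sense();print(s['t'],s['tcp_pos'],s['tool_rot'],s['force'],s['finger_gap'])
im=manip.snapshot("wrist")[:,:,::-1];cv2.imwrite("pics/w2.png",cv2.resize(im,None,fx=1.5,fy=1.5))
E
```

```text
2.325 [ 0.49436835 -0.18205389  0.11431195] [ 0.02815401  0.70696017 -0.02818374  0.70613054] [-4.4219278  -1.64537699  2.32944604] 0.17667600474780756
```

View pics/w2.png

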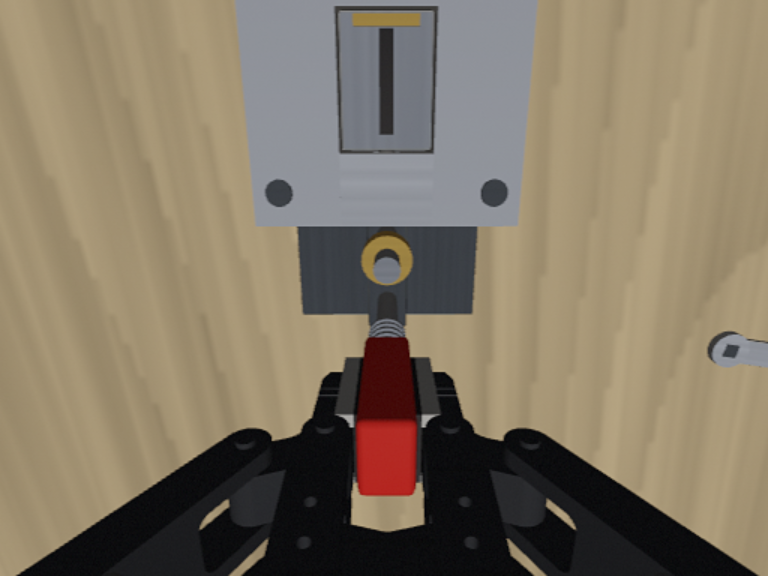

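Call:
send_rows(
  steps=[
    [[1,0,0,0.001,0],[1,0,0,0.002,0],[1,0,0,0.003,0],[1,0,0,0.004,0],[1,0,0,0.005,0],[1,0,0,0.006,0]],
  ],
)

```text
t: 3.12
tcp_pos: [0.4944, -0.1819, 0.1197]
tool_rot: [0.028, 0.707, -0.028, 0.706]
force: [-3.8, -3.0, -7.1]
finger_gap: 0.18
```

Call:
send_rows(
  steps=[
    [[1,0,0,0.0015,0],[1,0,0,0.003,0],[1,0,0,0.0045,0],[1,0,0,0.006,0],[1,0,0,0.0075,0],[1,0,0,0.009,0]],
  ],
)

```text
t: 3.88
tcp_pos: [0.4944, -0.1819, 0.1287]
tool_rot: [0.028, 0.707, -0.028, 0.706]
force: [-4.6, -3.3, -6.7]
finger_gap: 0.181
```

Call:
send_rows(
  steps=[
    [[1,0,0,0.0015,0],[1,0,0,0.003,0],[1,0,0,0.0045,0],[1,0,0,0.006,0],[1,0,0,0.0075,0]],
  ],
)

```text
t: 4.5
tcp_pos: [0.4944, -0.1819, 0.1362]
tool_rot: [0.028, 0.707, -0.028, 0.706]
force: [-3.5, -2.4, -6.7]
finger_gap: 0.176
```

Call:
send_rows(
  steps=[
    [[1,0,0,0.0007,0],[1,0,0,0.0013,0],[1,0,0,0.0018,0]],
  ],
)

```text
t: 4.88
tcp_pos: [0.4944, -0.1819, 0.138]
tool_rot: [0.028, 0.707, -0.028, 0.706]
force: [-3.1, -3.5, -5.4]
finger_gap: 0.176
```

Call:
send_rows(
  steps=[
    [[1,0,0,0.0006,0],[1,0,0,0.0012,0],[1,0,0,0.0018,0]],
  ],
)

```text
t: 5.25
tcp_pos: [0.4944, -0.1818, 0.1396]
tool_rot: [0.028, 0.707, -0.028, 0.706]
force: [-4.6, -3.2, -9.7]
finger_gap: 0.176
```

```bash
python3 - <<'E'
from station import manip
import cv2,numpy as np
s=manip.sense();print(s['t'],s['tcp_pos'],s['force'],s['finger_gap'])
im=manip.snapshot("wrist")[:,:,::-1];cv2.imwrite("pics/w3.png",cv2.resize(im,None,fx=1.5,fy=1.5))
E
```

```text
5.25 [ 0.49435913 -0.18180691  0.13960121] [-4.56165317 -3.15375315 -9.72608045] 0.1756360560225549
```

View pics/w3.png

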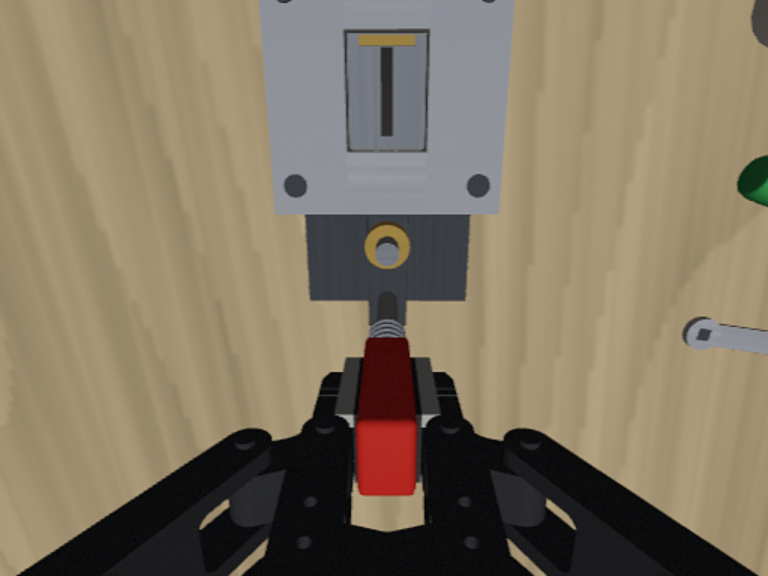

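Call:
send_rows(
  steps=[
    [[1,0,0,0.0008,0],[1,0,0,0.0016,0],[1,0,0,0.0024,0]],
  ],
)

```text
t: 5.68
tcp_pos: [0.4943, -0.1818, 0.1421]
tool_rot: [0.028, 0.707, -0.028, 0.706]
force: [-4.6, -2.8, -9.6]
finger_gap: 0.173
```

Call:
send_rows(
  steps=[
    [[1,0,0,0.0008,0],[1,0,0,0.0016,0],[1,0,0,0.0024,0]],
  ],
)

```text
t: 6.05
tcp_pos: [0.4943, -0.1818, 0.1445]
tool_rot: [0.028, 0.707, -0.028, 0.706]
force: [-4.8, -3.6, -9.6]
finger_gap: 0.173
```

Call:
send_rows(
  steps=[
    [[1,0,0,0.0008,0],[1,0,0,0.0016,0],[1,0,0,0.0024,0]],
  ],
)

```text
t: 6.42
tcp_pos: [0.4944, -0.1818, 0.147]
tool_rot: [0.028, 0.707, -0.028, 0.706]
force: [-4.8, -3.4, -8.7]
finger_gap: 0.179
```

Call:
send_rows(
  steps=[
    [[1,0,0,0.0005,0],[1,0,0,0.001,0],[1,0,0,0.0015,0]],
  ],
)

```text
t: 6.8
tcp_pos: [0.4944, -0.1819, 0.1489]
tool_rot: [0.028, 0.707, -0.028, 0.706]
force: [-5.4, -3.8, -6.0]
finger_gap: 0.178
```

Call:
send_rows(
  steps=[
    [[1,0,0,0.0005,0],[1,0,0,0.001,0],[1,0,0,0.0015,0]],
  ],
)

```text
t: 7.18
tcp_pos: [0.4944, -0.1818, 0.1503]
tool_rot: [0.028, 0.707, -0.028, 0.706]
force: [-4.5, -3.4, -6.6]
finger_gap: 0.175
```

Call:
send_rows(
  steps=[
    [[1,0,0,0.0005,0],[1,0,0,0.001,0]],
  ],
)

```text
t: 7.42
tcp_pos: [0.4944, -0.1819, 0.1513]
tool_rot: [0.028, 0.707, -0.028, 0.706]
force: [-4.6, -3.4, -6.8]
finger_gap: 0.174
```

Call:
send_rows(
  steps=[
    [[1,0,0,0.0005,0],[1,0,0,0.001,0],[1,0,0,0.0015,0]],
  ],
)

```text
t: 7.8
tcp_pos: [0.4944, -0.1818, 0.1528]
tool_rot: [0.028, 0.707, -0.028, 0.706]
force: [-4.5, -3.1, -7.5]
finger_gap: 0.174
```

Call:
send_rows(
  steps=[
    [[1,0,0,0.0005,0],[1,0,0,0.001,0],[1,0,0,0.0015,0]],
  ],
)

```text
t: 8.18
tcp_pos: [0.4944, -0.1819, 0.1543]
tool_rot: [0.028, 0.707, -0.028, 0.706]
force: [-5.2, -2.8, -7.0]
finger_gap: 0.175
```

Call:
send_rows(
  steps=[
    [[1,0,0,0.0005,0],[1,0,0,0.001,0],[1,0,0,0.0015,0]],
  ],
)

```text
t: 8.55
tcp_pos: [0.4943, -0.1818, 0.1558]
tool_rot: [0.028, 0.707, -0.028, 0.706]
force: [-4.0, -1.5, -7.0]
finger_gap: 0.181
```

Call:
send_rows(
  steps=[
    [[1,0,0,0.0005,0],[1,0,0,0.001,0],[1,0,0,0.0015,0]],
  ],
)

```text
t: 8.93
tcp_pos: [0.4944, -0.1818, 0.1573]
tool_rot: [0.028, 0.707, -0.028, 0.706]
force: [-4.7, -3.7, -6.7]
finger_gap: 0.176
```

Call:
send_rows(
  steps=[
    [[1,0,0,0.0005,0],[1,0,0,0.001,0],[1,0,0,0.0015,0]],
  ],
)

```text
t: 9.3
tcp_pos: [0.4943, -0.1818, 0.1585]
tool_rot: [0.028, 0.707, -0.028, 0.706]
force: [-3.3, -3.2, -10.4]
finger_gap: 0.178
```

Call:
send_rows(
  steps=[
    [[1,0,0,0.0004,0],[1,0,0,0.0008,0],[1,0,0,0.0008,0]],
  ],
)

```text
t: 9.68
tcp_pos: [0.4944, -0.1817, 0.1591]
tool_rot: [0.028, 0.707, -0.028, 0.706]
force: [-4.3, -2.8, -14.7]
finger_gap: 0.174
```

Call:
send_rows(
  steps=[
    [[1,0,0,0.0004,0],[1,0,0,0.0007,0],[1,0,0,0.0007,0]],
  ],
)

```text
t: 10.05
tcp_pos: [0.4943, -0.1816, 0.1598]
tool_rot: [0.029, 0.707, -0.028, 0.706]
force: [-3.4, -2.4, -18.8]
finger_gap: 0.177
```

Hold at about 19 N for 0.6 s.

Call:
send_rows(
  steps=[
    [[1,0,0,0,0],[1,0,0,0,0],[1,0,0,0,0],[1,0,0,0,0],[1,0,0,0,0]],
  ],
)

```text
t: 10.68
tcp_pos: [0.4943, -0.1816, 0.16]
tool_rot: [0.029, 0.707, -0.028, 0.706]
force: [-3.5, -3.5, -21.2]
finger_gap: 0.178
```

```bash
python3 - <<'E'
from station import manip
import cv2,numpy as np
s=manip.sense();print(s['t'],s['tcp_pos'],s['force'],s['finger_gap'])
im=manip.snapshot("wrist")[:,:,::-1];cv2.imwrite("pics/w4.png",cv2.resize(im,None,fx=1.5,fy=1.5))
im=manip.snapshot("side")[:,:,::-1];cv2.imwrite("pics/s4.png",cv2.resize(im[100:260,250:410],None,fx=3.6,fy=3.6))
E
```

```text
10.675 [ 0.49434054 -0.18158328  0.15999481] [ -3.4621759   -3.51775337 -21.19847962] 0.1781673661137774
```

View pics/w4.png

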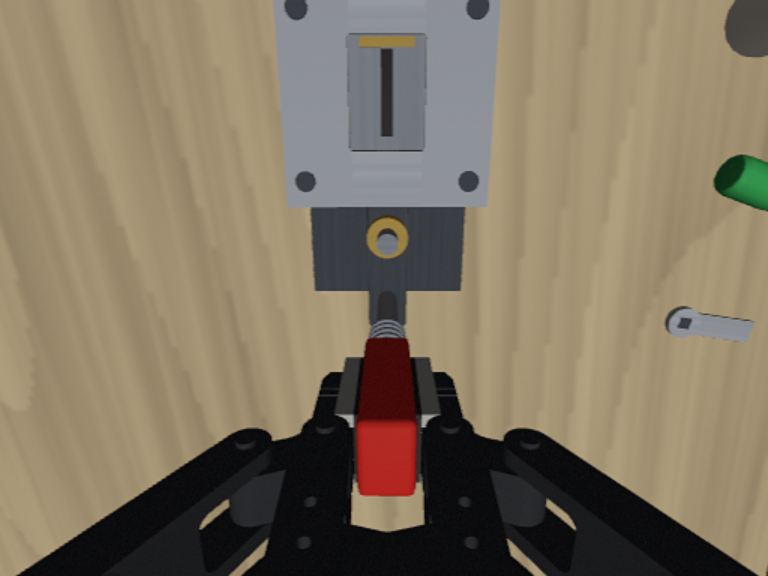

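View pics/s4.png

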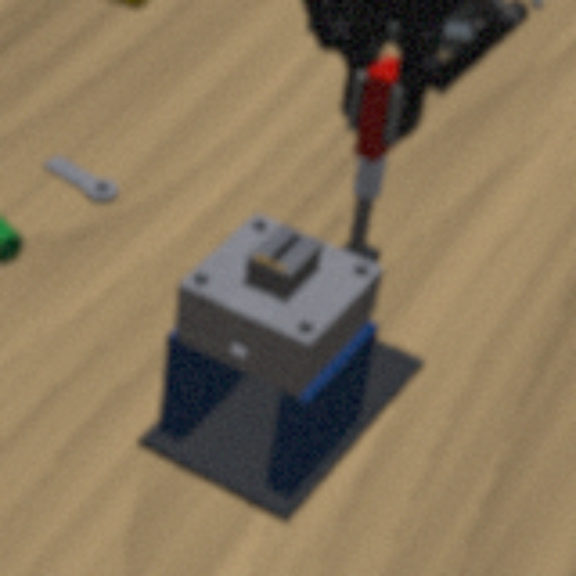

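Call:
send_rows(
  steps=[
    [[1,0,0,-0.0012,0],[1,0,0,-0.0024,0],[0.5,0,0,-0.0024,0],[0,0,0,-0.0024,0],[0,0,0,-0.0024,0],[0,0,0,-0.0024,0],[0,0,0,-0.0024,0]],
  ],
)

```text
t: 11.65
tcp_pos: [0.4952, -0.1819, 0.1584]
tool_rot: [0.028, 0.706, -0.028, 0.707]
force: [0.5, 0.8, -0.0]
finger_gap: 1.002
```

Call:
send_rows(
  steps=[
    [[0,0,0,0.03,0],[0,0,0,0.06,0],[0,0,0,0.085,0],[0,0,0,0.085,0]],
  ],
)

```text
t: 12.15
tcp_pos: [0.4962, -0.1826, 0.245]
tool_rot: [0.027, 0.705, -0.029, 0.708]
force: [0.3, -0.2, -1.5]
finger_gap: 0.999
```

Call:
send_rows(
  steps=[
    [[0,0.003,0.05,0,0],[0,0.0065,0.095,0,0],[0,0.0065,0.095,0,0],[0,0.0065,0.095,0,0]],
  ],
)

```text
t: 12.65
tcp_pos: [0.5012, -0.0871, 0.2424]
tool_rot: [0.028, 0.707, -0.028, 0.706]
force: [0.8, -0.3, 0.1]
finger_gap: 0.999
```

```bash
python3 - <<'E'
from station import manip
import cv2,numpy as np
s=manip.sense();print(s['t'],s['tcp_pos'],s['force'],s['finger_gap'])
im=manip.snapshot("wrist")[:,:,::-1];cv2.imwrite("pics/w5.png",cv2.resize(im,None,fx=1.5,fy=1.5))
im=manip.snapshot("side")[:,:,::-1];cv2.imwrite("pics/s5.png",cv2.resize(im[100:260,250:410],None,fx=3.6,fy=3.6))
im=manip.snapshot("scene")[:,:,::-1];cv2.imwrite("pics/sc5.png",cv2.resize(im[120:225,150:260],None,fx=5,fy=5))
E
```

```text
12.65 [ 0.50124047 -0.08706218  0.24238112] [ 0.83586732 -0.29075583  0.11956369] 0.999231373570077
```

View pics/w5.png

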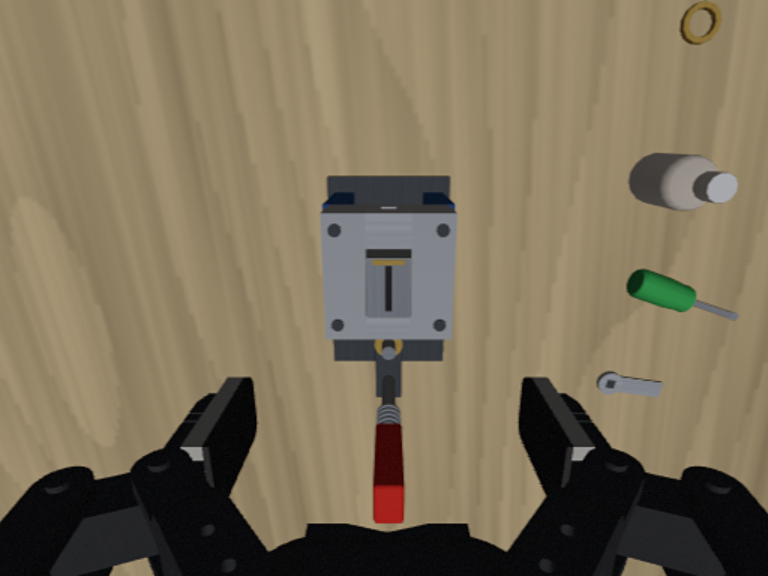

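View pics/s5.png

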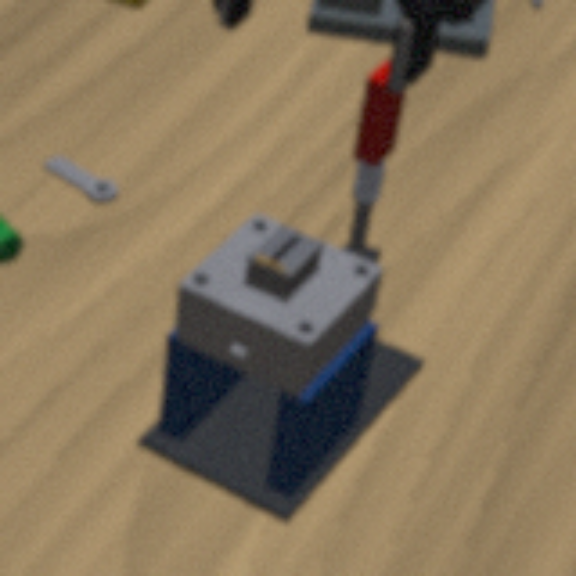

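View pics/sc5.png

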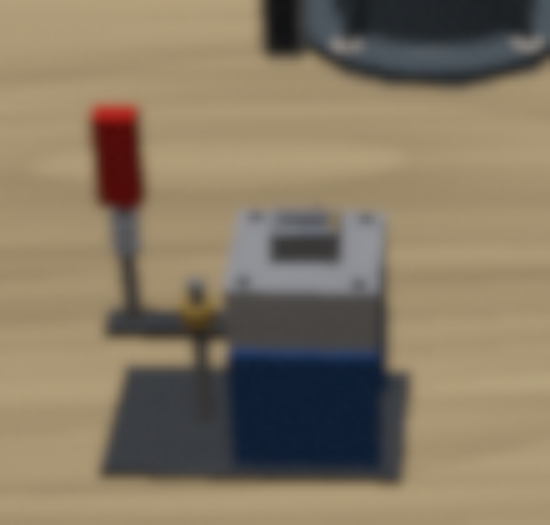

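```bash
python3 - <<'E'
from station import manip
from h import *
np.set_printoptions(precision=4,suppress=True)
C=cams(manip);W=lambda u,v:un((u,v),1.5,(0,0))
A=lambda u,v:un((u,v),5,(150,120));B=lambda u,v:un((u,v),3.6,(250,100))
c,s=np.cos(-.078),np.sin(-.078)
def pt(x,y,z):return [.5018+c*x-s*y,-.0872+s*x+c*y,z]
print(np.round((proj(C["wrist"],[pt(*p) for p in[(-.04,.04,.118),(.04,.04,.118),(.04,-.04,.118),(-.04,-.04,.118)]])+.5)*1.5-.5,0))
for h in(.012,.016,.02):
    P=[pt(sx*.013,sy*.018,.118+h) for sx,sy in((-1,1),(1,1),(1,-1),(-1,-1))]
    print(h,((proj(C["wrist"],P)+.5)*1.5-.5).round(0).tolist(),((proj(C["scene"],P)-[150,120]+.5)*5-.5).round(0).tolist(),((proj(C["side"],P)-[250,100]+.5)*3.6-.5).round(0).tolist())
P=[pt(sx*.013,sy*.018,.118) for sx,sy in((-1,1),(1,1),(1,-1),(-1,-1))]
print(((proj(C["scene"],P)-[150,120]+.5)*5-.5).round(0).tolist())
E
```

```text
[[319. 210.]
 [456. 210.]
 [451. 336.]
 [325. 337.]]
0.012 [[365.0, 252.0], [410.0, 252.0], [410.0, 311.0], [366.0, 311.0]] [[340.0, 219.0], [336.0, 245.0], [267.0, 244.0], [272.0, 218.0]] [[285.0, 285.0], [242.0, 266.0], [277.0, 233.0], [319.0, 252.0]]
0.016 [[364.0, 254.0], [411.0, 253.0], [410.0, 313.0], [366.0, 313.0]] [[339.0, 213.0], [336.0, 239.0], [267.0, 238.0], [271.0, 211.0]] [[286.0, 279.0], [243.0, 260.0], [278.0, 227.0], [320.0, 246.0]]
0.02 [[364.0, 255.0], [411.0, 255.0], [410.0, 316.0], [365.0, 316.0]] [[339.0, 206.0], [336.0, 232.0], [266.0, 231.0], [271.0, 205.0]] [[287.0, 273.0], [244.0, 254.0], [279.0, 221.0], [321.0, 240.0]]
[[340.0, 239.0], [337.0, 265.0], [268.0, 263.0], [273.0, 237.0]]
```

Call:
send_rows(
  steps=[
    [[0,0.0005,0,-0.05,0],[0,0.0005,0,-0.1,0],[0,0.0005,0,-0.121,0],[0,0.0005,0,-0.121,0],[0,0.0005,0,-0.121,0]],
  ],
  grip_force=60,
)

```text
t: 13.42
tcp_pos: [0.5028, -0.0879, 0.1229]
tool_rot: [0.028, 0.706, -0.029, 0.707]
force: [0.1, 0.8, 0.4]
finger_gap: 1.003
```

Call:
send_rows(
  steps=[
    [[0.4,-0.0005,0.0005,-0.0015,0],[0.7,-0.0005,0.0005,-0.0015,0],[1,-0.0005,0.0005,-0.0015,0],[1,-0.0005,0.0005,-0.0015,0],[1,-0.0005,0.0005,-0.0015,0],[1,-0.0005,0.0005,-0.0015,0]],
  ],
)

```text
t: 14.18
tcp_pos: [0.5017, -0.0865, 0.1209]
tool_rot: [0.028, 0.706, -0.028, 0.707]
force: [0.5, 0.4, 2.8]
finger_gap: 0.28
```

```bash
python3 - <<'E'
from station import manip
import cv2,numpy as np
s=manip.sense();print(s['t'],s['tcp_pos'],s['force'],s['finger_gap'])
im=manip.snapshot("wrist")[:,:,::-1];cv2.imwrite("pics/w6.png",cv2.resize(im,None,fx=1.5,fy=1.5))
im=manip.snapshot("side")[:,:,::-1];cv2.imwrite("pics/s6.png",cv2.resize(im[100:260,250:410],None,fx=3.6,fy=3.6))
E
```

```text
14.175 [ 0.50165939 -0.08648163  0.12085138] [0.50798431 0.44906746 2.82166557] 0.27957437107115607
```

View pics/w6.png

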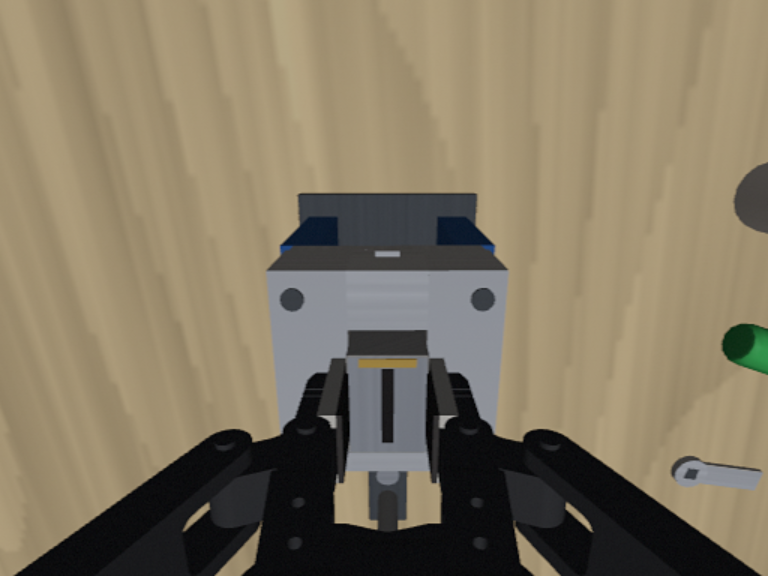

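View pics/s6.png

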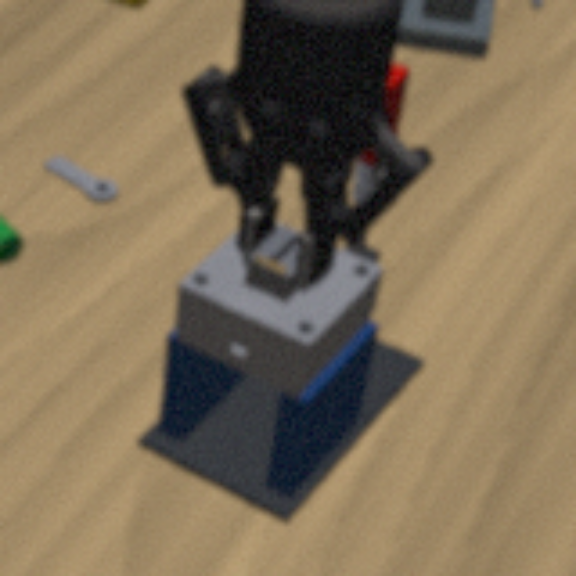

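Call:
send_rows(
  steps=[
    [[1,0,0,0.005,0],[1,0,0,0.01,0],[1,0,0,0.016,0],[1,0,0,0.024,0],[1,0,0,0.035,0],[1,0,0,0.05,0],[1,0,0,0.07,0],[1,0,0,0.07,0]],
  ],
  grip_force=80,
)

```text
t: 15.28
tcp_pos: [0.5028, -0.0869, 0.1927]
tool_rot: [0.028, 0.705, -0.029, 0.708]
force: [0.2, 0.5, -1.1]
finger_gap: 0.28
```

```bash
python3 - <<'E'
from station import manip
import cv2,numpy as np
s=manip.sense();print(s['t'],s['tcp_pos'],s['force'],s['finger_gap'])
im=manip.snapshot("wrist")[:,:,::-1];cv2.imwrite("pics/w7.png",cv2.resize(im,None,fx=1.5,fy=1.5))
im=manip.snapshot("side")[:,:,::-1];cv2.imwrite("pics/s7.png",cv2.resize(im,None,fx=1.5,fy=1.5))
E
```

```text
15.275 [ 0.50279916 -0.0869354   0.1927415 ] [ 0.18494723  0.50338811 -1.1385647 ] 0.28001713081217916
```

View pics/w7.png

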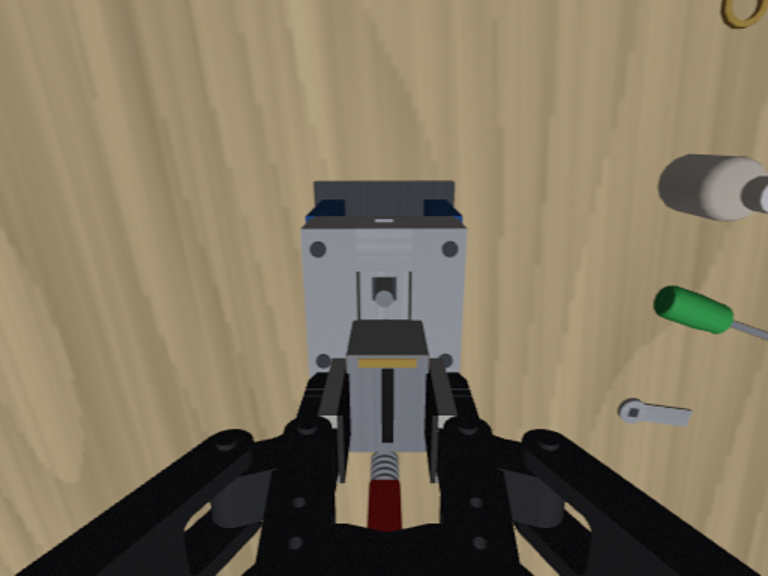

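View pics/s7.png

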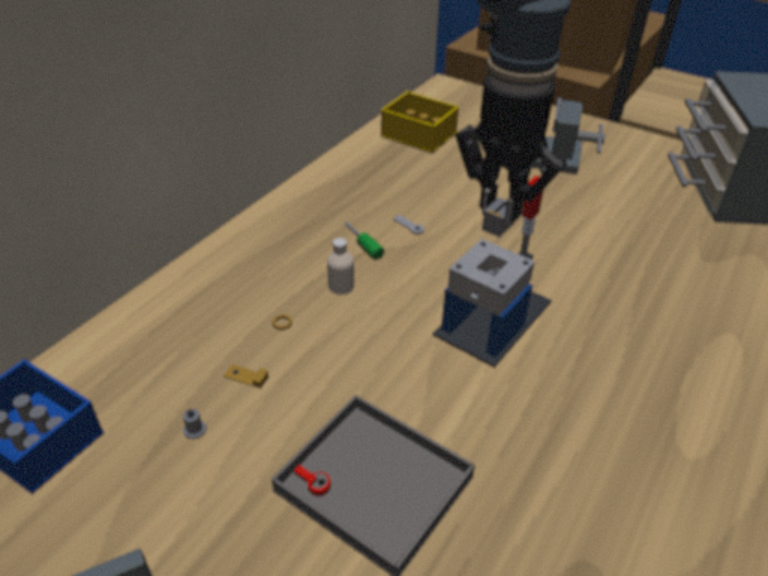

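Call:
send_rows(
  steps=[
    [[1,-0.003,0.04,0,0],[1,-0.005,0.09,0,0],[1,-0.008,0.14,0,0],[1,-0.01,0.19,0,0],[1,-0.012,0.24,0,0],[1,-0.013,0.277,0,0],[1,-0.013,0.277,0,0],[1,-0.013,0.277,0,0]],
  ],
)

```text
t: 16.38
tcp_pos: [0.4879, 0.1901, 0.19]
tool_rot: [0.028, 0.707, -0.028, 0.706]
force: [0.1, -0.2, -0.6]
finger_gap: 0.283
```

```bash
python3 - <<'E'
from station import manip
from h import *
import cv2,numpy as np
np.set_printoptions(precision=4,suppress=True)
s=manip.sense();print(s['t'],s['tcp_pos'],s['tool_rot'],s['force'],s['finger_gap'])
C=cams(manip,s)
t=[("side",1,-1,np.r_[238,266.7]),("side",1,1,np.r_[183.,319.5]),("side",-1,1,np.r_[264.5,375]),("side",-1,-1,np.r_[315,311.5])]
print(*fitrect(C,t,.085,.075,.025,[.5,.2,0]))
im=manip.snapshot("wrist")[:,:,::-1];cv2.imwrite("pics/w8.png",cv2.resize(im,None,fx=1.5,fy=1.5))
im=manip.snapshot("side")[:,:,::-1];cv2.imwrite("pics/s8.png",cv2.resize(im,None,fx=1.5,fy=1.5))
E
```

```text
16.375 [0.4879 0.1901 0.19  ] [ 0.0278  0.7071 -0.0284  0.7059] [ 0.116  -0.2362 -0.6076] 0.2829728673037637
[ 0.49    0.202  -0.0681] [[-0.5112 -4.2001]
 [-2.4593 -0.6534]
 [ 0.5396  3.9125]
 [ 2.4065 -1.5512]]
```

View pics/w8.png

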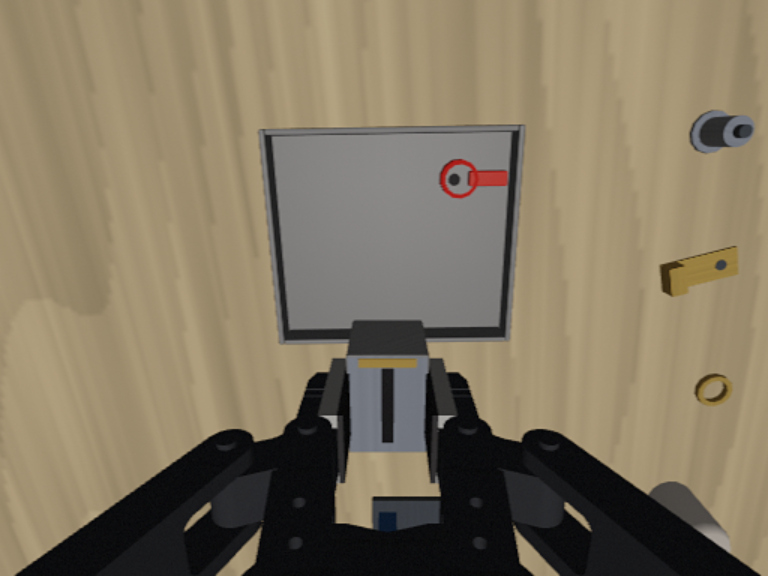

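View pics/s8.png

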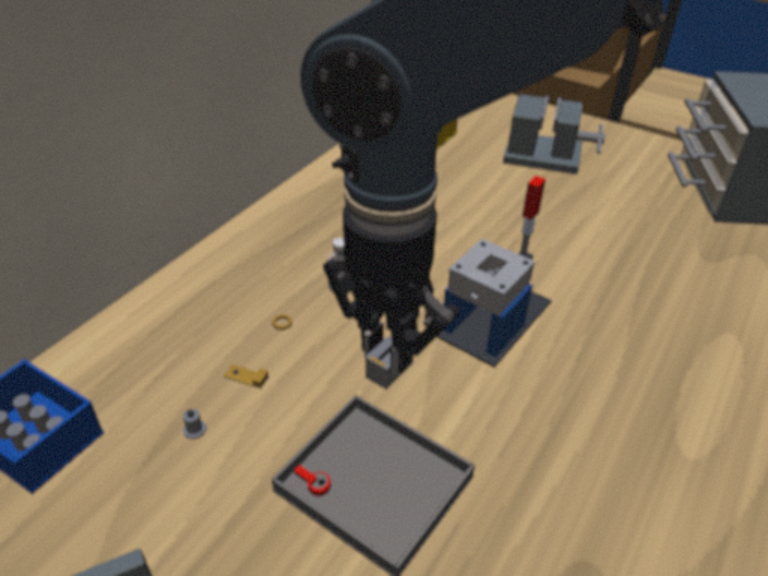

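```bash
python3 - <<'E'
from station import manip
from h import *
np.set_printoptions(precision=4,suppress=True)
C=cams(manip);W=lambda u,v:un((u,v),1.5,(0,0))
o=[("wrist",-1,1,W(262,130)),("wrist",1,1,W(524,126)),("wrist",1,-1,W(509,340)),("wrist",-1,-1,W(281,343))]
print(*fitrect(C,o,.085,.075,.025,[.5,.2,0]))
t=[("side",1,-1,np.r_[238,266.7]),("side",1,1,np.r_[183.,319.5]),("side",-1,1,np.r_[264.5,375]),("side",-1,-1,np.r_[315,311.5])]
for a,b in((.085,.075),(.075,.085)):
  for z in(.0,.025):print(a,z,*fitrect(C,t,a,b,z,[.5,.2,0]))
E
```

```text
[ 0.4939  0.2012 -0.0667] [[-2.1653 -0.6402]
 [ 2.1196 -0.6707]
 [ 1.0157  1.2208]
 [-0.971   1.2228]]
0.085 0.0 [ 0.4984  0.1888 -0.0672] [[-0.1355 -1.9442]
 [ 0.0739 -0.1309]
 [ 0.0226  2.0229]
 [ 0.0329 -0.8184]]
0.085 0.025 [ 0.49    0.202  -0.0681] [[-0.5112 -4.2001]
 [-2.4593 -0.6534]
 [ 0.5396  3.9125]
 [ 2.4065 -1.5512]]
0.075 0.0 [ 0.4972  0.187  -0.0504] [[ 7.3529 -2.9875]
 [ 1.7344  7.6655]
 [-6.5177  2.6659]
 [-1.139  -8.8671]]
0.075 0.025 [ 0.4886  0.2002 -0.0496] [[ 7.185  -5.2716]
 [-0.7091  7.5131]
 [-6.0895  4.5509]
 [ 1.183  -9.9773]]
```

Call:
send_rows(
  steps=[
    [[1,0.001,0,-0.03,0],[1,0.002,0,-0.07,0],[1,0.003,0,-0.11,0],[1,0.004,0,-0.14,0],[1,0.004,0,-0.155,0],[1,0.004,0,-0.161,0],[1,0.004,0,-0.161,0]],
  ],
)

```text
t: 17.35
tcp_pos: [0.493, 0.1903, 0.0301]
tool_rot: [0.028, 0.706, -0.028, 0.707]
force: [0.2, 0.3, -1.6]
finger_gap: 0.28
```

Call:
send_rows(
  steps=[
    [[1,0,0,-0.001,0],[1,0,0,-0.002,0],[1,0,0,-0.003,0],[1,0,0,-0.004,0],[1,0,0,-0.004,0]],
  ],
)

```text
t: 17.98
tcp_pos: [0.4924, 0.1906, 0.0256]
tool_rot: [0.028, 0.707, -0.028, 0.706]
force: [0.3, -0.2, -0.8]
finger_gap: 0.28
```

Call:
send_rows(
  steps=[
    [[1,0,0,-0.001,0],[1,0,0,-0.002,0],[1,0,0,-0.003,0],[1,0,0,-0.003,0]],
  ],
)

```text
t: 18.48
tcp_pos: [0.4924, 0.1905, 0.0226]
tool_rot: [0.028, 0.707, -0.028, 0.706]
force: [-0.2, 0.9, -1.1]
finger_gap: 0.277
```

Call:
send_rows(
  steps=[
    [[1,0,0,-0.0006,0],[1,0,0,-0.0012,0],[1,0,0,-0.0012,0]],
  ],
)

```text
t: 18.85
tcp_pos: [0.4924, 0.1905, 0.0215]
tool_rot: [0.028, 0.707, -0.028, 0.707]
force: [0.8, 0.1, -1.1]
finger_gap: 0.28
```

Call:
send_rows(
  steps=[
    [[1,0,0,-0.0006,0],[1,0,0,-0.0012,0],[1,0,0,-0.0012,0]],
  ],
)

```text
t: 19.23
tcp_pos: [0.4924, 0.1905, 0.0203]
tool_rot: [0.028, 0.707, -0.028, 0.707]
force: [0.5, 1.4, -1.8]
finger_gap: 0.281
```

Call:
send_rows(
  steps=[
    [[1,0,0,-0.0004,0],[1,0,0,-0.0008,0],[1,0,0,-0.0008,0]],
  ],
)

```text
t: 19.6
tcp_pos: [0.4925, 0.1905, 0.0195]
tool_rot: [0.028, 0.707, -0.028, 0.707]
force: [-0.4, 1.2, -2.2]
finger_gap: 0.278
```

Call:
send_rows(
  steps=[
    [[1,0,0,-0.0004,0],[1,0,0,-0.0008,0],[1,0,0,-0.0008,0]],
  ],
)

```text
t: 19.98
tcp_pos: [0.4925, 0.1906, 0.0191]
tool_rot: [0.028, 0.706, -0.028, 0.707]
force: [-0.9, -0.8, 5.5]
finger_gap: 0.281
```

```bash
python3 - <<'E'
from station import manip
import cv2
s=manip.sense();print(s['t'],s['tcp_pos'],s['force'],s['finger_gap'])
im=manip.snapshot("side")[:,:,::-1];cv2.imwrite("pics/s9.png",cv2.resize(im[200:384,170:340],None,fx=3.2,fy=3.2))
im=manip.snapshot("scene")[:,:,::-1];cv2.imwrite("pics/sc9.png",cv2.resize(im[120:230,250:370],None,fx=5,fy=5))
E
```

```text
19.975 [0.49250075 0.19055309 0.01910715] [-0.93396196 -0.80704212  5.54767594] 0.2808045011343773
```

View pics/s9.png

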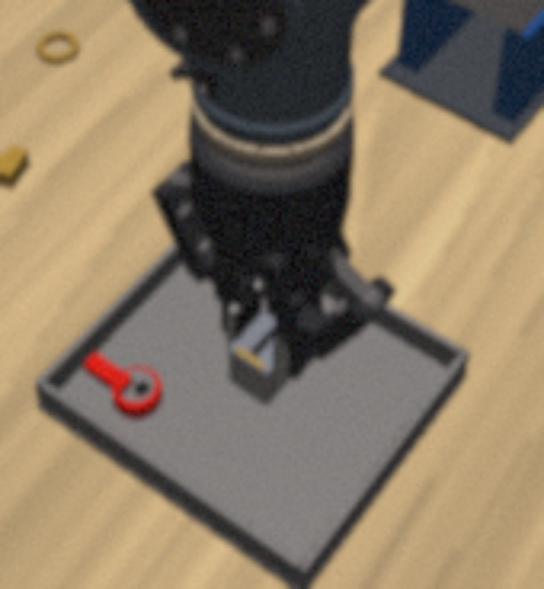

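View pics/sc9.png

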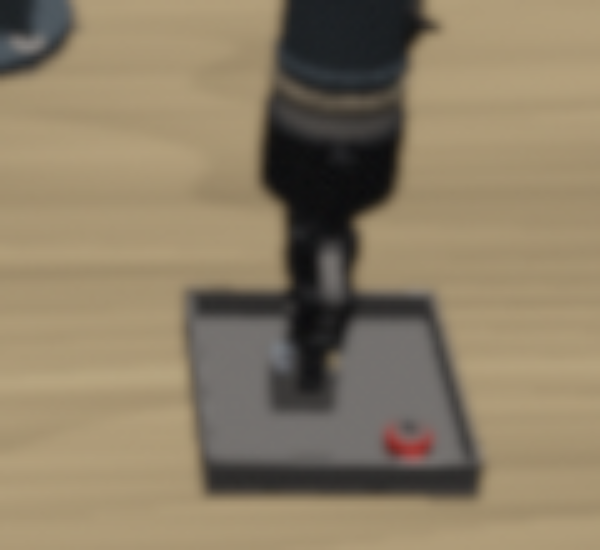

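Call:
send_rows(
  steps=[
    [[0.5,0,0,0,0],[0.3,0,0,0,0],[0.3,0,0,0,0],[0.3,0,0,0,0]],
  ],
)

```text
t: 20.58
tcp_pos: [0.4925, 0.1905, 0.0186]
tool_rot: [0.028, 0.707, -0.028, 0.706]
force: [0.4, 0.1, -0.2]
finger_gap: 0.693
```

Call:
send_rows(
  steps=[
    [[0.3,0,0,0.02,0],[0.3,0,0,0.06,0],[0.3,0,0,0.11,0],[0.3,0,0,0.15,0],[0.3,0,0,0.18,0],[0.3,0,0,0.18,0],[0.3,0,0,0.18,0]],
  ],
)

```text
t: 21.45
tcp_pos: [0.4917, 0.1904, 0.1979]
tool_rot: [0.028, 0.707, -0.028, 0.706]
force: [-0.3, 0.2, 0.3]
finger_gap: 0.698
```

```bash
python3 - <<'E'
from station import manip
import cv2
s=manip.sense();print(s['t'],s['tcp_pos'],s['force'],s['finger_gap'])
im=manip.snapshot("side")[:,:,::-1];cv2.imwrite("pics/s10.png",cv2.resize(im,None,fx=1.5,fy=1.5))
im=manip.snapshot("scene")[:,:,::-1];cv2.imwrite("pics/sc10.png",cv2.resize(im,None,fx=1.5,fy=1.5))
im=manip.snapshot("wrist")[:,:,::-1];cv2.imwrite("pics/w10.png",cv2.resize(im,None,fx=1.5,fy=1.5))
E
```

```text
21.45 [0.49165552 0.19039551 0.19792008] [-0.32354881  0.15107142  0.2627554 ] 0.6983145262804344
```

View pics/s10.png

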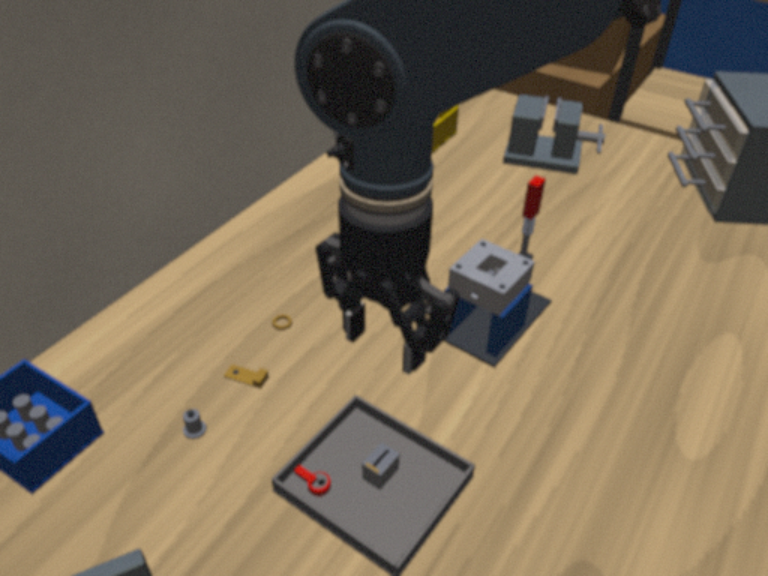

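View pics/sc10.png

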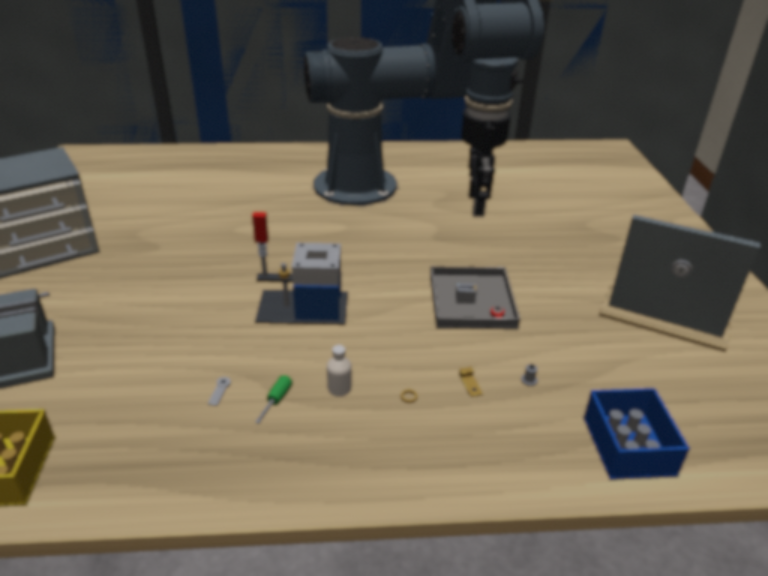

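View pics/w10.png

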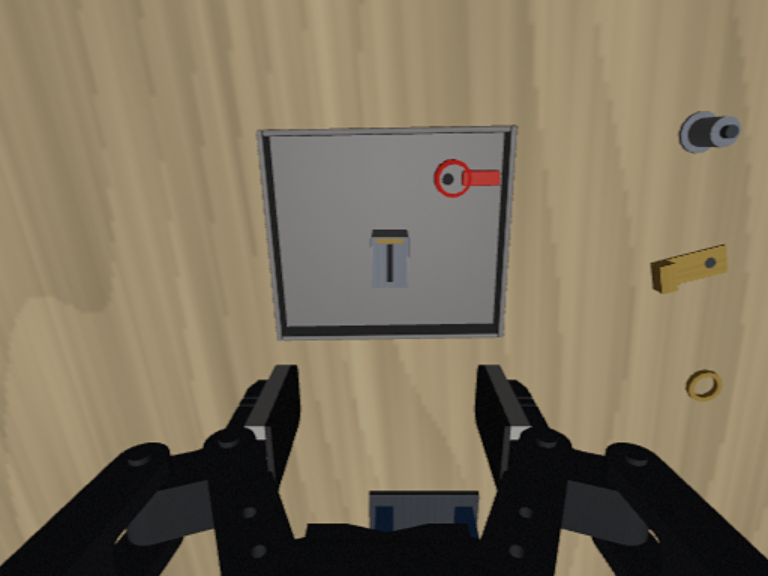

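The pictures show the chamber standing upright near the middle of the tray (wrist view, about (390, 262)). The key head and other parts are undisturbed, the handle is free, and the gripper is clear of everything.

```bash
python3 -c "
from station import manip
print(manip.sign_off())"
```

```text
the job is handed in; nothing more can be done
None
```

The chamber is out of the fixture and standing upright in the grey tray, and the job is handed in. It took 21.6 s of the allowed 54 s.

- **Pull:** I raised the red handle until the rod met its stop, about 45 mm up. I then held it for about 0.6 s. The force readings were 18.8 N at the start of the hold and 21.2 N at the end. That is a little over the 19 N target but below the 25 N limit.
- **Release and transfer:** I eased the spring off and let go of the handle; the force reading was then about 0 N. I gripped the chamber by its proud part and lifted it out. I lowered it into the tray until the floor pushed back with 5.5 N, then let go.
- **Last checks:** The final pictures from all three cameras show the chamber upright near the middle of the tray. The handle is free, the key head and the other bystanders look unmoved, and the gripper is clear of everything.
- **Disagreement:** My tray position from the side view was about 4 mm off the wrist and scene views, with corner errors up to 4 pixels. I placed by the wrist view, and the chamber sits well clear of the walls either way. The spring stretch could not be read directly, so I judged it from the wrist force and the tool's position.

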